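Restack the disc springs of a freezer's anti-vibration foot

ROBOT

A 6-joint arm with a two-finger parallel gripper is mounted at the origin on the work surface. World frame = base frame: x ahead of the robot, y to its left, z up, the work surface at z = 0. Lengths are in m, angles in rad, forces in N, time in s.
With the tool pointing down it reaches from about 0.35 to 0.975 m from the base axis. Payload 17.4 kg.
Tool frame: the origin (TCP) lies midway between the tips of the shut fingers; the grasp point (between the pads) lies behind it (bot.grasp_offset is the z of the grasp point in the tool frame, in m); z points along the fingers, y is the direction in which the jaws open and shut (so a half turn about z gives the same grasp; the last joint's range is limited). The gripper opens to 85 mm and grips with 20 to 120 N. Pads are 22 mm wide; open, the fingers measure 114 mm over their backs; the gripper's body (76 mm by 85 mm) begins 54 mm behind the grasp point. The pads swing forward as they close: fully open they stand 13 mm farther back than shut.
Start: joints at [-0.038, 0.116, 1.442, -0, 1.584, -0.038], TCP at [0.675, -0, 0.231] pointing down, gripper open.
Joint ranges: [-2.83, 2.83], [-0.83, 2.19], [0.07, 2.5], [-1.14, 4.28], [0.01, 3], [-2.97, 2.97]. Speed limits (rad/s): [1.89, 1.89, 2.22, 3.14, 3.14, 3.14].

INTERFACE

Orientations are given as [roll, pitch, yaw] about the fixed x, y, z axes, in that order (R = Rz(yaw) Ry(pitch) Rx(roll)).
In Python, from rig import bot gives the robot as it stands.
- The arm moves only by the tool send_rows, never from a script. Its argument "increments" is a list of rows, each an object of numbers: "gripper": the opening, from 0 (shut) to 1 (fully open); "x", "y", "z": the shift along the world's x, y, z in m; "twist": the turn about the world's z in degrees. In form: [{"gripper": .., "x": .., "y": .., "z": .., "twist": ..}, ...]. A call has 1 to 20 rows; each row shifts and turns the commanded pose from where the row before left it; what a row does not reach is not made up. A row lasts 1/8 s, in which the tool goes at most 62.5 mm and 10.7 degrees, less where a joint would pass 70% of its speed; a pose out of reach is approached as far as the arm can. A call is refused whole if a number of a shift passes 0.0625 or a number of a turn 10.7, either way. A call with a gripper value outside its range is refused whole. The fingers move at their own pace and stop on an object; the grip force is fixed at half the most. Time passes only in rows, so rows that do not move let the fingers close. It gives the time, the measured TCP pose, the force and the opening at its end, in the units of the state.
- bot.sense(): the state, without advancing time (a new reading comes with each control period).
- bot.camera(name): name is "scene" or "side" or "wrist"; returns a dict with "color" (420x560x3 uint8, red, green, blue), "range_z" (420x560 float32, m along the optical axis (not along the pixel's ray), 0 where there is no reading), "fov_y" (degrees; the focal length in pixels is half the picture's height over the tangent of half this angle, whatever the lens; pixels are square), "cx", "cy" (the principal point, pixels), "R" (3x3) and "t" (3): a world point X has camera coordinates R X + t. Camera axes: x right, y down, z forward; pixel columns grow to the right and rows downward; lengths in m; the calibration is good to about 2 mm. A picture is of the moment at which its call begins.
- bot.finish_job(): hands the job in, once; it reports no verdict.
Trained networks look in a picture, given as the dict that the camera call returned (one of the last four; its "shot" number tells which), for a name from the list of things; names that differ only in an ending like _2 or _b are one class to them, and where a whole thing is asked for, a point or a joint stands for the part that bears it (a point fixed in the world has none). Each returns a list of dicts, best first, with "p" (0 to 1); they miss things now and then, are a little off and sometimes report something else, mostly with a low value. They report only what shows in the picture. A call takes as long as a camera call. They do not tell look-alikes from the thing itself.
- bot.masks_of(picture, thing): "pixels" (420x560 bool, what is visible of it) and "point" ([column, row] in pixels, amid what is visible of it).
The state is a dict: "time": time; "joint_positions": joint angles; "qd": joint speeds; "joint_efforts": joint torques, N m; "ee_pos": TCP position; "tool_rot": TCP orientation; "wrist_force": force on the tool from outside, world axes, zero at the start; "ft_torque": the same for the moment, N m; "opening": finger opening in m.
Only numpy, scipy, OpenCV 4.12 (cv2) and the standard library are available. Lean on these libraries where they do the work, as an engineer would, in place of code of your own. Each camera call takes 0.05 s, during which the arm holds its last target.

TASK

Stack the two loose dark steel disc springs over the arbor of the black rubber freezer foot so that the faces keep alternating above the bottom spring, which is already there hollow side up: first the one lying crown up, rim to rim, then the one lying hollow side up, crown to crown. Both already lie the right way up, so do not turn them over; the copper spring and the flat brass ring do not belong in this stack.

Things in the scene. Friction and masses are not known exactly. Their poses are not given: they have to be found in the camera images.
- domed_center (a point): Centre (half-way up) of the loose dark steel disc spring lying CROWN UP: 56 mm wide, 13 mm high, 25 mm hole, about 80 g. Its upright rim, 56 mm across and 5 mm high, is its lowest 5 mm (rim middle 4 mm below this point); the cone above narrows to a 36 mm flat round the hole and bears a white paint band, seen from above. z up, as it lies and when stacked; yaw is of no matter.
- dished_center (a point): Centre (half-way up) of the loose dark steel disc spring lying HOLLOW SIDE UP: the same spring the other way up, 56 mm wide, 13 mm high, 25 mm hole, about 80 g. Its upright 5 mm rim is its highest 5 mm (rim middle 4 mm above this point); from above it is a plain dark dish, the white band hidden below. z up, as it lies and when stacked; yaw is of no matter.
- foot_seat (a point): Point on the fixed foot's axis at the rim top of its bottom spring (50 mm wide), 33 mm above the bench, z up; the springs' centres end 6.5 and 19.5 mm above it. Rubber disc 90 mm wide, 14 mm high; a collar 48 mm wide, 6 mm high, carries the spring. Steel arbor: 18 mm wide up to 25 mm above this point, tapering to a 5 mm tip 41 mm above it. A hole has 3.5 mm play each side on it.
- board: Fixed blue parts board, 200 x 200 x 10 mm, origin at the centre of its underside on the bench, x and y along its sides. Four cork pads, 50 mm wide and 20 mm high, at +-50 mm in x and y; on each lies one part, its underside 30 mm above the bench, its rim 3 mm over the pad's edge: the two steel springs, a copper spring and a flat brass ring, all 56 mm wide, in any order.
Not all that is in view belongs to the job. Leave any green or purple look-alike of the part that bears domed_center alone.

How it is judged:
At the end, for the whole second after the job is handed in: Both dark steel springs at rest on the arbor, within 10 mm of its axis, level within 10 degrees, same way up as they lay: the crown-up one on the bottom spring (centre 3 to 10 mm above the seat point), the hollow-side-up one on top of it (centre 16 to 23 mm above the seat point) (horizontal distance between each of domed_center, dished_center and foot_seat below 0.01 m and z of domed_center in the frame of foot_seat between 0.003 and 0.01 m and z of dished_center in the frame of foot_seat between 0.016 and 0.023 m and angle between each of domed_center, dished_center's own z axis and vertical below 0.175 rad and linear speed of each of domed, dished below 0.02 m/s); the robot touches nothing.
It also fails if it takes over 56 s, if anything falls off the work surface, if the arm or the gripper's body presses on something with over 40 N, if the wrist force passes 120 N, or if a joint passes its speed limit or range.

## Working session

There is one attempt and no reset: what is moved stays moved. The work goes in short steps, Python scripts to look and compute and a tool call to move; the robot and the scene stay as the last step left them, time stands still between calls to the robot, and variables do not carry over. Pictures are saved under pics/ and viewed, and the job is handed in when it is done.

Besides the shell and the picture viewer there is one more tool, called after ">>>" by a JSON object that holds its "method" and its "body", one argument or row to a line. send_rows: Moves the arm, as the interface text tells. Its arguments: {"type":"object","properties":{"increments":{"type":"array"}},"required":["increments"]}

```bash
ls; mkdir -p pics; python3 - <<'E'
from rig import bot
import cv2,pickle
s=bot.sense();print({k:s[k] for k in s if k in('time','ee_pos','tool_rot','opening')},bot.grasp_offset)
for n in('scene','side','wrist'):
    p=bot.camera(n);pickle.dump(p,open(f'pics/{n}0.pkl','wb'))
    cv2.imwrite(f'pics/{n}0.png',p['color'][:,:,::-1]);print(n,p['fov_y'],p['cx'],p['cy'],p['t'])
E
```

```text
pics
{'time': 0.0, 'ee_pos': array([6.74815503e-01, 4.75983584e-06, 2.30529714e-01]), 'tool_rot': array([-3.14041501e+00, -5.13214976e-05,  1.57079569e+00]), 'opening': 0.08563205367926958} -0.0187
scene 49.14180303821505 280.10961270463866 211.80574730305602 [ 0.40255436 -0.23563457  1.47033485]
side 46.3295190578152 272.56190806059084 204.91514657585552 [-0.53619895  0.16249828  1.15709957]
wrist 67.54543299917134 281.16879633513224 209.38458581534513 [-0.6734024  -0.03549519  0.37928004]
```

View pics/scene0.png

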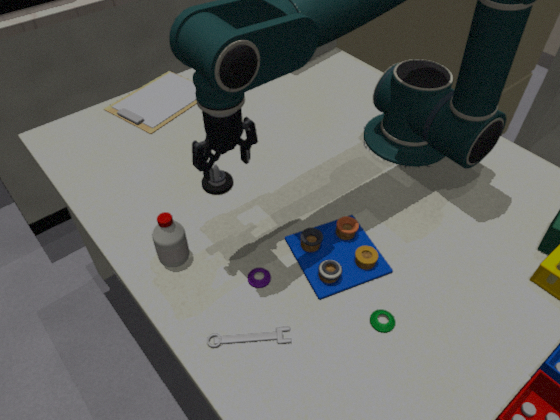

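View pics/side0.png

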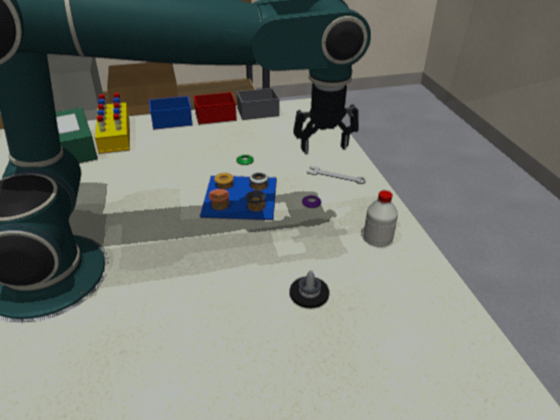

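View pics/wrist0.png

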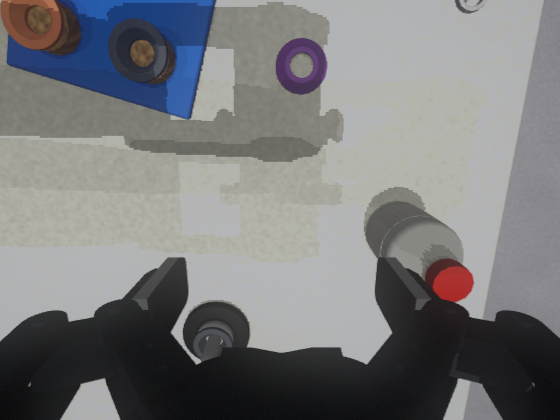

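The scene picture shows four parts on the blue board: the white-banded dark disc at (330,271), a plain dark dish at (312,239), copper at (347,227) and brass at (367,257). The purple ring at (259,277) and the green ring at (382,321) are look-alikes lying on the bench. The foot is at (217,181). By their descriptions, domed is (330,271) and dished is (312,239). Next I'll measure them and confirm with a crop.

```bash
cat > h.py <<'E'
import numpy as np,cv2
def cloud(p):
    f=p['color'].shape[0]/2/np.tan(np.radians(p['fov_y'])/2)
    v,u=np.mgrid[0:420,0:560];z=p['range_z']
    c=np.stack([(u-p['cx'])/f*z,(v-p['cy'])/f*z,z],-1)
    w=(c-p['t'])@p['R']; w[z==0]=np.nan
    return w
def proj(p,X):
    f=p['color'].shape[0]/2/np.tan(np.radians(p['fov_y'])/2)
    c=p['R']@np.array(X)+p['t'];return c[0]/c[2]*f+p['cx'],c[1]/c[2]*f+p['cy']
E
python3 - <<'E'
import pickle,numpy as np,cv2
from h import *
P={n:pickle.load(open(f'pics/{n}0.pkl','rb')) for n in('scene','side','wrist')}
from rig import bot
for n in P:
    p=P[n];w=cloud(p)
    hsv=cv2.cvtColor(p['color'],cv2.COLOR_RGB2HSV)
    blue=(hsv[...,0]>100)&(hsv[...,0]<130)&(hsv[...,1]>180)&(np.abs(w[...,2]-.01)<.008)&(w[...,0]<.8)
    if n!='wrist':
        r=cv2.minAreaRect((w[blue][:,:2]*1000).astype(np.float32));print(n,'board',r,np.nanmedian(w[blue][:,2]))
    for t in('domed_center','dished_center','foot_seat'):
        try:
            for d in bot.masks_of(p,t)[:4]:
                q=w[d['pixels']];q=q[~np.isnan(q[:,0])]
                print(n,t,round(d['p'],2),np.round(d['point']),d['pixels'].sum(),np.round(np.median(q,0),3),np.round(q.min(0),3),np.round(q.max(0),3))
        except Exception as e: print(n,t,e)
p=P['scene'];cv2.imwrite('pics/crop0.png',cv2.resize(p['color'][200:310,230:400,::-1],None,fx=4,fy=4,interpolation=cv2.INTER_CUBIC))
p=P['side'];cv2.imwrite('pics/crop1.png',cv2.resize(p['color'][160:230,190:340,::-1],None,fx=5,fy=5,interpolation=cv2.INTER_CUBIC))
E
```

```text
scene board ((396.69671630859375, 268.59979248046875), (808.7643432617188, 633.778564453125), 78.79048919677734) 0.011502220192049621
scene domed_center 0.85 [328. 271.] 373 [0.572 0.237 0.041] [0.538 0.194 0.01 ] [0.594 0.26  0.048]
scene domed_center 0.65 [337. 256.] 4166 [0.518 0.206 0.012] [ 0.396  0.068 -0.003] [0.626 0.318 0.048]
scene domed_center 0.64 [385. 322.] 378 [0.561 0.396 0.012] [ 0.521  0.366 -0.002] [0.584 0.419 0.02 ]
scene domed_center 0.61 [258. 278.] 321 [0.7   0.135 0.011] [ 0.668  0.099 -0.001] [0.723 0.156 0.02 ]
scene dished_center 0.85 [310. 234.] 303 [0.533 0.131 0.043] [0.492 0.081 0.004] [0.564 0.163 0.048]
scene foot_seat 0.87 [218. 181.] 566 [ 0.593 -0.19   0.017] [ 0.542 -0.241 -0.   ] [0.729 0.013 0.252]
side board ((466.749267578125, 383.0440368652344), (255.6253662109375, 645.637939453125), 10.339699745178223) 0.01078802950079513
side domed_center 0.62 [313. 199.] 149 [0.692 0.115 0.011] [ 0.667  0.098 -0.002] [0.721 0.147 0.018]
side domed_center 0.51 [258. 179.] 191 [0.564 0.222 0.039] [0.538 0.202 0.   ] [0.596 0.319 0.048]
side dished_center 0.7 [256. 198.] 187 [0.536 0.141 0.043] [0.51  0.103 0.029] [0.56  0.165 0.048]
side dished_center 0.7 [310. 290.] 1110 [ 0.58  -0.217  0.015] [ 0.541 -0.251 -0.003] [ 0.636 -0.146  0.076]
side foot_seat 0.95 [308. 294.] 1050 [ 0.58  -0.219  0.016] [ 0.541 -0.251 -0.   ] [ 0.629 -0.155  0.074]
wrist domed_center 0.68 [290.  74.] 1823 [0.694 0.125 0.012] [ 0.668  0.098 -0.001] [0.722 0.154 0.016]
wrist dished_center 0.96 [130.  44.] 2396 [0.532 0.136 0.043] [0.491 0.106 0.01 ] [0.563 0.162 0.047]
wrist foot_seat 0.75 [210. 333.] 2951 [ 0.589 -0.192  0.016] [ 0.541 -0.245 -0.   ] [0.664 0.01  0.309]
```

View pics/crop0.png

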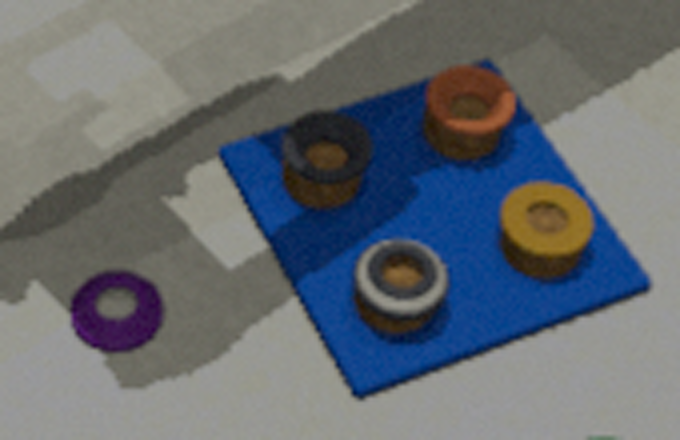

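```bash
cat >> h.py <<'E'
from scipy.optimize import least_squares
def circ_edge(p,pix,z):
    """project mask outline onto plane z, fit ellipse->circle"""
    f=p['color'].shape[0]/2/np.tan(np.radians(p['fov_y'])/2)
    uv=pix.astype(float)
    d=np.c_[(uv[:,0]-p['cx'])/f,(uv[:,1]-p['cy'])/f,np.ones(len(uv))]@p['R']
    C=-p['R'].T@p['t'];s=(z-C[2])/d[:,2]
    return (C+d*s[:,None])[:,:2]
def fitc(xy,r=None):
    m=np.median(xy,0)
    if r: 
        g=lambda q:np.hypot(*(xy-q[:2]).T)-r; s=least_squares(g,m,loss='soft_l1',f_scale=.001)
    else:
        g=lambda q:np.hypot(*(xy-q[:2]).T)-q[2]; s=least_squares(g,[*m,.03],loss='soft_l1',f_scale=.001)
    return np.round(s.x,4),round(float(np.median(abs(g(s.x)))),4)
E
python3 - <<'E'
import pickle,numpy as np,cv2
from h import *
P={n:pickle.load(open(f'pics/{n}0.pkl','rb')) for n in('scene','side','wrist')}
G={'domed':(.568,.230,.030,.028),'dished':(.533,.134,.037,.028),'foot':(.580,-.205,.008,.045)}
for n in P:
    p=P[n];w=cloud(p)
    print(n,'cam',np.round(-p['R'].T@p['t'],3), 'bench z',np.round(np.nanmedian(w[(abs(w[...,2])<.008)][:,2]),4))
    for k,(x,y,zl,r) in G.items():
        m=(np.hypot(w[...,0]-x,w[...,1]-y)<r+.012)&(w[...,2]>zl)&(w[...,2]<.056 if k!='foot' else w[...,2]<.022)
        q=w[m]
        if len(q)<30: continue
        rect=cv2.minEnclosingCircle((q[:,:2]*1000).astype(np.float32))
        print(' ',k,len(q),'mean',q.mean(0).round(4),'bbox c',((np.percentile(q,1,0)+np.percentile(q,99,0))/2).round(4),(np.percentile(q,99,0)-np.percentile(q,1,0)).round(3),'encl',np.round(rect[0],1),round(rect[1],1))
    if n!='side':
      m=(np.hypot(w[...,0]-.59,w[...,1]+.2)<.05)&(w[...,2]>.05)&(w[...,2]<.09);print('  arbor',m.sum(),w[m].mean(0) if m.any() else '')
E
```

```text
scene cam [1.068 0.64  0.91 ] bench z 0.0018
  domed 371 mean [0.5689 0.2358 0.0398] bbox c [0.5674 0.2341 0.0386] [0.052 0.051 0.016] encl [566.3 234.4] 28.6
  dished 258 mean [0.5358 0.1352 0.0434] bbox c [0.5367 0.1359 0.0426] [0.053 0.054 0.011] encl [536.6 135.9] 29.6
  foot 358 mean [ 0.5942 -0.1886  0.0154] bbox c [ 0.5879 -0.198   0.0151] [0.085 0.075 0.014] encl [ 587.1 -202.3] 45.6
  arbor 50 [ 0.58914637 -0.20023244  0.06279063]
side cam [ 0.324 -0.933  0.823] bench z 0.0008
  domed 188 mean [0.5631 0.224  0.039 ] bbox c [0.5636 0.2273 0.0386] [0.05  0.048 0.017] encl [563.5 227.6] 26.9
  dished 171 mean [0.5351 0.1344 0.0427] bbox c [0.5348 0.1332 0.0424] [0.053 0.056 0.01 ] encl [533.7 134. ] 30.7
  foot 656 mean [ 0.581  -0.2193  0.0147] bbox c [ 0.5849 -0.2087  0.0151] [0.085 0.082 0.013] encl [ 585.1 -206. ] 46.0
wrist cam [0.674 0.066 0.374] bench z 0.0011
  dished 2272 mean [0.5351 0.1344 0.0429] bbox c [0.5359 0.1335 0.0416] [0.054 0.053 0.009] encl [535.3 133.6] 28.6
  foot 1851 mean [ 0.5879 -0.1894  0.0153] bbox c [ 0.5867 -0.1982  0.0154] [0.085 0.071 0.013] encl [ 585.5 -206.3] 45.4
  arbor 135 [ 0.5866551  -0.20013372  0.05817693]
```

>>> {"method": "send_rows", "body": {
  "increments": [
    {"gripper":1,"x":-0.025,"y":0.03,"z":0},
    {"gripper":1,"x":-0.025,"y":0.03,"z":0},
    {"gripper":1,"x":-0.025,"y":0.03,"z":0},
    {"gripper":1,"x":-0.025,"y":0.03,"z":0},
    {"gripper":1,"x":-0.015,"y":0.02,"z":0},
    {"gripper":1,"x":0,"y":0,"z":0},
    {"gripper":1,"x":0,"y":0,"z":0}
  ]
}}

```text
validation failed for argument at $.in...
```

```bash
cat > look.py <<'E'
import sys,pickle,cv2,numpy as np
from rig import bot
from h import *
def look(cam,tag):
    p=bot.camera(cam);pickle.dump(p,open(f'pics/{tag}.pkl','wb'));cv2.imwrite(f'pics/{tag}.png',p['color'][:,:,::-1]);return p
E
python3 - <<'E'
from look import *
p=look('wrist','w1');w=cloud(p)
print(bot.sense()['ee_pos'],bot.sense()['time'],bot.sense()['tool_rot'])
for k,x,y,zr,zl,zh in(('domed',.566,.231,.0325,.027,.046),('dished',.5355,.134,.043,.035,.05)):
    m=((np.hypot(w[...,0]-x,w[...,1]-y)<.036)&(w[...,2]>zl)&(w[...,2]<.055)).astype(np.uint8)
    c=max(cv2.findContours(m,cv2.RETR_EXTERNAL,cv2.CHAIN_APPROX_NONE)[0],key=len)[:,0]
    xy=w[c[:,1],c[:,0]][:,:2]
    print(k,m.sum(),'edge@z',fitc(circ_edge(p,c,zr)),'3d',fitc(xy))
E
```

```text
[ 6.74999803e-01 -4.49983285e-05  2.31305629e-01] 0.65 [3.14158919e+00 3.18115048e-05 1.57076864e+00]Traceback (most recent call last):
  File "<stdin>", line 6, in <module>
ValueError: max() iterable argument is empty
```

View pics/w1.png

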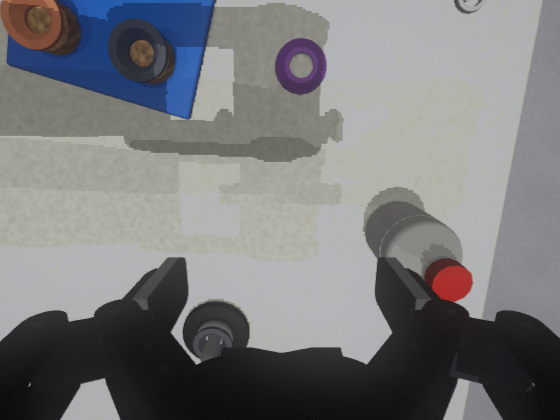

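The call was refused and the arm did not move. Rows probably need the twist key as well.

>>> {"method": "send_rows", "body": {
  "increments": [
    {"gripper":1,"x":-0.025,"y":0.03,"z":0,"twist":0},
    {"gripper":1,"x":-0.025,"y":0.03,"z":0,"twist":0},
    {"gripper":1,"x":-0.025,"y":0.03,"z":0,"twist":0},
    {"gripper":1,"x":-0.025,"y":0.03,"z":0,"twist":0},
    {"gripper":1,"x":-0.015,"y":0.02,"z":0,"twist":0},
    {"gripper":1,"x":0,"y":0,"z":0,"twist":0},
    {"gripper":1,"x":0,"y":0,"z":0,"twist":0}
  ]
}}

```text
time: 1.52
ee_pos: [0.5603, 0.1397, 0.2313]
tool_rot: [3.141, 0.0, 1.571]
wrist_force: [-0.1, 0.4, 0.4]
opening: 0.0854
```

```bash
python3 - <<'E'
from look import *
p=look('wrist','w2');w=cloud(p)
print(bot.sense()['ee_pos'],bot.sense()['time'])
for k,x,y,zr,zl in(('domed',.566,.231,.0325,.027),('dished',.5355,.134,.043,.035)):
    m=((np.hypot(w[...,0]-x,w[...,1]-y)<.036)&(w[...,2]>zl)&(w[...,2]<.055)).astype(np.uint8)
    c=max(cv2.findContours(m,cv2.RETR_EXTERNAL,cv2.CHAIN_APPROX_NONE)[0],key=len)[:,0]
    xy=w[c[:,1],c[:,0]][:,:2]
    print(k,m.sum(),'edge@z',fitc(circ_edge(p,c,zr)),'3d',fitc(xy))
E
```

```text
[0.56038626 0.13950412 0.23126197] 1.575
domed 2471 edge@z (array([0.5656, 0.2312, 0.0277]), 0.0002) 3d (array([0.5655, 0.2309, 0.0274]), 0.0003)
dished 1661 edge@z (array([0.5355, 0.1339, 0.0276]), 0.0002) 3d (array([0.5356, 0.134 , 0.0275]), 0.0002)
```

View pics/w2.png

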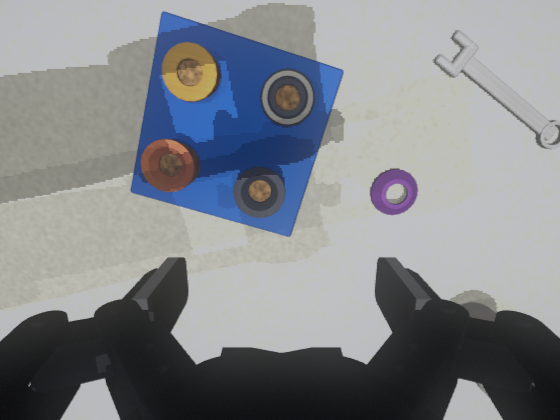

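The gripper image confirms it: the white-banded disc at (288,97) is domed, centre (0.5656, 0.2312), and the plain dark dish at (259,191) is dished, centre (0.5355, 0.1339). Both fit a 27.7 mm radius and they sit 102 mm apart, which agrees with the sizes given. I'll go for domed.

>>> {"method": "send_rows", "body": {
  "increments": [
    {"gripper":1,"x":0.0052,"y":0.03,"z":0,"twist":0},
    {"gripper":1,"x":0,"y":0.03,"z":-0.02,"twist":0},
    {"gripper":1,"x":0,"y":0.0317,"z":-0.03,"twist":0},
    {"gripper":1,"x":0,"y":0,"z":-0.03,"twist":0},
    {"gripper":1,"x":0,"y":0,"z":-0.03,"twist":0},
    {"gripper":1,"x":0,"y":0,"z":-0.02,"twist":0},
    {"gripper":1,"x":0,"y":0,"z":0,"twist":0},
    {"gripper":1,"x":0,"y":0,"z":0,"twist":0}
  ]
}}

```text
time: 2.58
ee_pos: [0.5658, 0.2316, 0.1025]
tool_rot: [3.14, -0.0, 1.57]
wrist_force: [-1.2, 0.5, -0.2]
opening: 0.0855
```

>>> {"method": "send_rows", "body": {
  "increments": [
    {"gripper":1,"x":0,"y":0,"z":-0.025,"twist":0},
    {"gripper":1,"x":0,"y":0,"z":-0.025,"twist":0},
    {"gripper":1,"x":0,"y":0,"z":-0.015,"twist":0},
    {"gripper":1,"x":0,"y":0,"z":-0.01,"twist":0},
    {"gripper":1,"x":0,"y":0,"z":-0.01,"twist":0},
    {"gripper":1,"x":0,"y":0,"z":0,"twist":0},
    {"gripper":1,"x":0,"y":0,"z":0,"twist":0},
    {"gripper":0.3,"x":0,"y":0,"z":0,"twist":0},
    {"gripper":0.3,"x":0,"y":0,"z":0,"twist":0},
    {"gripper":0.3,"x":0,"y":0,"z":0,"twist":0},
    {"gripper":0.3,"x":0,"y":0,"z":0,"twist":0},
    {"gripper":0.3,"x":0,"y":0,"z":0,"twist":0}
  ]
}}

```text
time: 4.08
ee_pos: [0.5655, 0.2318, 0.0175]
tool_rot: [3.141, -0.0, 1.571]
wrist_force: [-5.4, -2.2, 10.5]
opening: 0.0527
```

```bash
python3 - <<'E'
from look import *
s=bot.sense();print(s['opening'],s['wrist_force'],s['ft_torque'])
p=look('scene','s3');q=look('side','d3')
a=cv2.resize(p['color'][170:310,250:410,::-1],None,fx=3.5,fy=3.5,interpolation=cv2.INTER_CUBIC);cv2.imwrite('pics/c3.png',a)
a=cv2.resize(q['color'][120:230,190:330,::-1],None,fx=4,fy=4,interpolation=cv2.INTER_CUBIC);cv2.imwrite('pics/c3b.png',a)
print(bot.sense()['opening'],bot.sense()['wrist_force'])
E
```

```text
0.05265036609304985 [-5.41685142 -2.19197833 10.52788195] [-0.25750163  0.85767353 -0.00464433]
0.05257913798229158 [-4.48067658 -1.50305762 11.1431804 ]
```

View pics/c3.png

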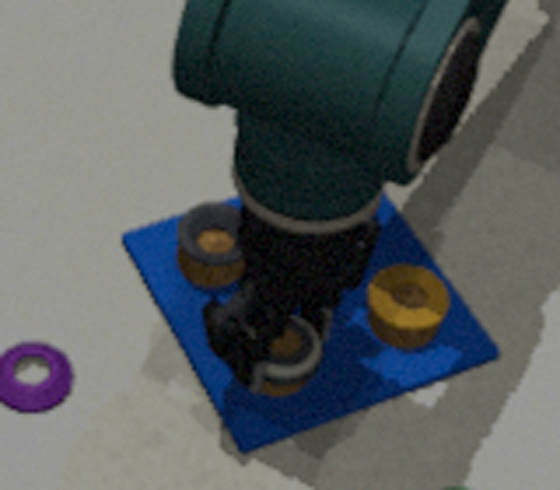

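View pics/c3b.png

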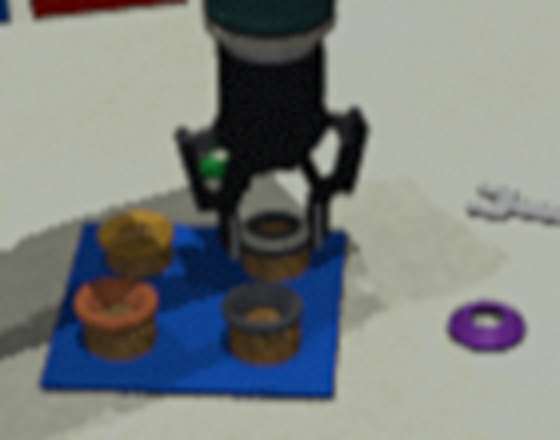

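```bash
python3 - <<'E'
from look import *
import pickle
p=pickle.load(open('pics/w2.pkl','rb'));w=cloud(p)
for c in((175,262),(183,262),(180,275),(380,262),(390,275),(160,285)): print(c,w[c[1],c[0]].round(4))
m=(w[...,2]>.15);print('open: min z of finger px',np.nanmin(w[...,2][m]),'TCP .2313')
p=look('wrist','w4');w=cloud(p)
for r in range(225,330,10): print(r,[(c,*(w[r,c]*1000).round(0)) for c in (190,200,210,220,330,340,350,360)])
E
```

```text
(175, 262) [0.515  0.15   0.2546]
(183, 262) [0.5168 0.148  0.2502]
(180, 275) [0.5168 0.1443 0.2551]
(380, 262) [0.6021 0.1477 0.2494]
(390, 275) [0.6023 0.1479 0.262 ]
(160, 285) [0.5159 0.15   0.2738]
open: min z of finger px 0.24425100158174246 TCP .2313
225 [(190, np.float64(519.0), np.float64(249.0), np.float64(11.0)), (200, np.float64(523.0), np.float64(248.0), np.float64(10.0)), (210, np.float64(529.0), np.float64(249.0), np.float64(11.0)), (220, np.float64(533.0), np.float64(248.0), np.float64(10.0)), (330, np.float64(589.0), np.float64(248.0), np.float64(11.0)), (340, np.float64(594.0), np.float64(248.0), np.float64(10.0)), (350, np.float64(599.0), np.float64(249.0), np.float64(12.0)), (360, np.float64(604.0), np.float64(249.0), np.float64(11.0))]
235 [(190, np.float64(518.0), np.float64(244.0), np.float64(12.0)), (200, np.float64(523.0), np.float64(243.0), np.float64(11.0)), (210, np.float64(528.0), np.float64(244.0), np.float64(12.0)), (220, np.float64(533.0), np.float64(243.0), np.float64(11.0)), (330, np.float64(589.0), np.float64(243.0), np.float64(11.0)), (340, np.flo
[... 4056 characters left out ...]
), (340, np.float64(597.0), np.float64(197.0), np.float64(11.0)), (350, np.float64(591.0), np.float64(227.0), np.float64(55.0)), (360, np.float64(586.0), np.float64(248.0), np.float64(87.0))]
325 [(190, np.float64(541.0), np.float64(248.0), np.float64(91.0)), (200, np.float64(544.0), np.float64(249.0), np.float64(93.0)), (210, np.float64(546.0), np.float64(248.0), np.float64(91.0)), (220, np.float64(531.0), np.float64(191.0), np.float64(11.0)), (330, np.float64(591.0), np.float64(191.0), np.float64(11.0)), (340, np.float64(597.0), np.float64(191.0), np.float64(12.0)), (350, np.float64(591.0), np.float64(224.0), np.float64(57.0)), (360, np.float64(584.0), np.float64(249.0), np.float64(93.0))]
```

View pics/w4.png

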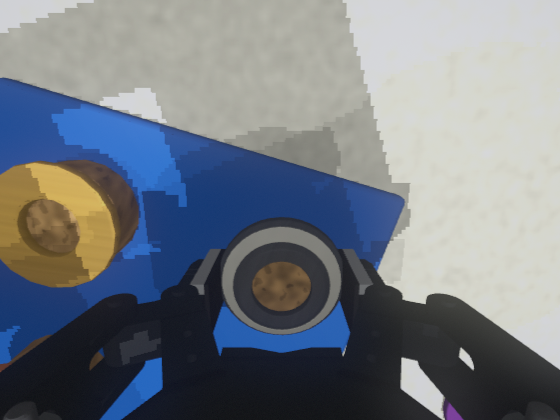

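The picture shows the fingers on both sides of the disc at (205,270) and (350,270). The reading is 53 mm against the 56 mm rim, so the tips may be resting on the cone. I'll open, go 5 mm lower and grip again.

>>> {"method": "send_rows", "body": {
  "increments": [
    {"gripper":1,"x":0,"y":0,"z":0,"twist":0},
    {"gripper":1,"x":0,"y":0,"z":0,"twist":0},
    {"gripper":1,"x":0,"y":0,"z":-0.003,"twist":0},
    {"gripper":1,"x":0,"y":0,"z":-0.003,"twist":0},
    {"gripper":1,"x":0,"y":0,"z":0,"twist":0},
    {"gripper":1,"x":0,"y":0,"z":0,"twist":0}
  ]
}}

```text
time: 4.97
ee_pos: [0.5652, 0.2317, 0.0103]
tool_rot: [-3.142, 0.0, 1.571]
wrist_force: [-0.1, 0.3, 0.0]
opening: 0.0852
```

>>> {"method": "send_rows", "body": {
  "increments": [
    {"gripper":0.4,"x":0,"y":0,"z":0,"twist":0},
    {"gripper":0.4,"x":0,"y":0,"z":0,"twist":0},
    {"gripper":0.4,"x":0,"y":0,"z":0,"twist":0},
    {"gripper":0.4,"x":0,"y":0,"z":0,"twist":0},
    {"gripper":0.4,"x":0,"y":0,"z":0,"twist":0}
  ]
}}

```text
time: 5.6
ee_pos: [0.5655, 0.2318, 0.0112]
tool_rot: [3.141, -0.0, 1.571]
wrist_force: [-3.1, -1.0, 8.5]
opening: 0.053
```

The opening is again 53 mm at 6 mm lower, so this is the rim and the reading simply runs about 3 mm low. Lifting.

>>> {"method": "send_rows", "body": {
  "increments": [
    {"gripper":0.4,"x":0,"y":0,"z":0.005,"twist":0},
    {"gripper":0.4,"x":0,"y":0,"z":0.015,"twist":0},
    {"gripper":0.4,"x":0,"y":0,"z":0.03,"twist":0},
    {"gripper":0.4,"x":0,"y":0,"z":0.04,"twist":0},
    {"gripper":0.4,"x":0,"y":0,"z":0.04,"twist":0},
    {"gripper":0.4,"x":0,"y":0,"z":0.03,"twist":0},
    {"gripper":0.4,"x":0,"y":0,"z":0,"twist":0},
    {"gripper":0.4,"x":0,"y":0,"z":0,"twist":0}
  ]
}}

```text
time: 6.6
ee_pos: [0.5649, 0.2316, 0.1699]
tool_rot: [-3.141, 0.0, 1.571]
wrist_force: [0.1, -0.0, -0.7]
opening: 0.0526
```

```bash
python3 - <<'E'
from look import *
p=look('wrist','w5');q=look('side','d5')
a=cv2.resize(q['color'][60:200,190:350,::-1],None,fx=3,fy=3,interpolation=cv2.INTER_CUBIC)
b=p['color'][:,:,::-1];b=b[150:,130:450];
h=min(len(a),len(b)*2);b=cv2.resize(b,(300,420));cv2.imwrite('pics/c5.png',np.hstack([a,b]))
w=cloud(p);e=bot.sense()['ee_pos'];print(e)
m=((np.hypot(w[...,0]-e[0],w[...,1]-e[1])<.0275)&(w[...,2]>e[2]+.012)&(w[...,2]<e[2]+.045));q=w[m];print(m.sum(),np.percentile(q,[2,50,98],axis=0).round(4))
E
```

```text
[0.56478951 0.23153031 0.1692165 ]
10558 [[0.5379 0.2103 0.1943]
 [0.5658 0.2382 0.2009]
 [0.5905 0.2574 0.2101]]
```

View pics/c5.png

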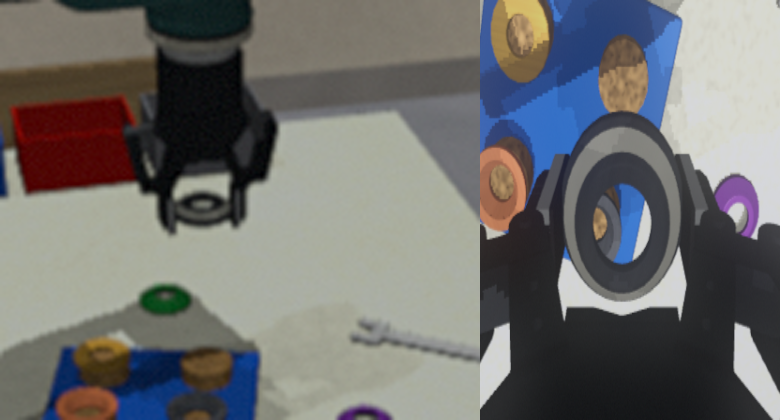

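Domed is held level: its ring is at about (625,205) in the composite, the force is -0.7 N (about 80 g), and its cork pad is empty. Moving beyond the foot to see it with the wrist camera.

>>> {"method": "send_rows", "body": {
  "increments": [
    {"gripper":0.4,"x":0.002,"y":-0.02,"z":0.01,"twist":0},
    {"gripper":0.4,"x":0.002,"y":-0.04,"z":0.01,"twist":0},
    {"gripper":0.4,"x":0.002,"y":-0.05,"z":0.01,"twist":0},
    {"gripper":0.4,"x":0.002,"y":-0.05,"z":0.01,"twist":0},
    {"gripper":0.4,"x":0.002,"y":-0.05,"z":0,"twist":0},
    {"gripper":0.4,"x":0.002,"y":-0.05,"z":0,"twist":0},
    {"gripper":0.4,"x":0.002,"y":-0.05,"z":0,"twist":0},
    {"gripper":0.4,"x":0.002,"y":-0.05,"z":0,"twist":0},
    {"gripper":0.4,"x":0.002,"y":-0.05,"z":0,"twist":0},
    {"gripper":0.4,"x":0.002,"y":-0.05,"z":0,"twist":0},
    {"gripper":0.4,"x":0.001,"y":-0.04,"z":0,"twist":0},
    {"gripper":0.4,"x":0,"y":-0.02,"z":0,"twist":0},
    {"gripper":0.4,"x":0,"y":0,"z":0,"twist":0},
    {"gripper":0.4,"x":0,"y":0,"z":0,"twist":0}
  ]
}}

```text
time: 8.45
ee_pos: [0.5862, -0.2876, 0.2104]
tool_rot: [-3.142, -0.0, 1.571]
wrist_force: [0.7, 0.2, -0.8]
opening: 0.053
```

```bash
python3 - <<'E'
from look import *
p=look('wrist','w6');w=cloud(p);e=bot.sense()['ee_pos'];print(e,bot.sense()['time'])
def fit(name,lo,hi,zr,rad):
    m=((np.hypot(w[...,0]-.586,w[...,1]+.204)<rad)&(w[...,2]>lo)&(w[...,2]<hi)).astype(np.uint8)
    c=max(cv2.findContours(m,cv2.RETR_EXTERNAL,cv2.CHAIN_APPROX_NONE)[0],key=len)[:,0]
    print(name,m.sum(),'edge',fitc(circ_edge(p,c,zr)),'3d',fitc(w[c[:,1],c[:,0]][:,:2]),w[m>0].mean(0).round(4))
fit('rubber',.009,.09,.014,.05)
fit('spring',.027,.09,.033,.032)
fit('arbor',.045,.09,.058,.03)
fit('tip',.066,.09,.074,.03)
E
```

```text
[ 0.58623319 -0.28734576  0.21045002] 8.5
rubber 6109 edge (array([ 0.5858, -0.207 ,  0.044 ]), 0.0002) 3d (array([ 0.5858, -0.207 ,  0.0441]), 0.0003) [ 0.5858 -0.2062  0.0228]
spring 1978 edge (array([ 0.5858, -0.2069,  0.0246]), 0.0002) 3d (array([ 0.5858, -0.2069,  0.0245]), 0.0002) [ 0.5858 -0.2065  0.0384]
arbor 330 edge (array([ 0.5859, -0.2071,  0.0086]), 0.0002) 3d (array([ 0.5859, -0.2072,  0.0085]), 0.0002) [ 0.5858 -0.2075  0.0664]
tip 163 edge (array([ 0.5857, -0.2073,  0.0056]), 0.0003) 3d (array([ 0.5857, -0.2069,  0.0057]), 0.0003) [ 0.5858 -0.2071  0.0708]
```

View pics/w6.png

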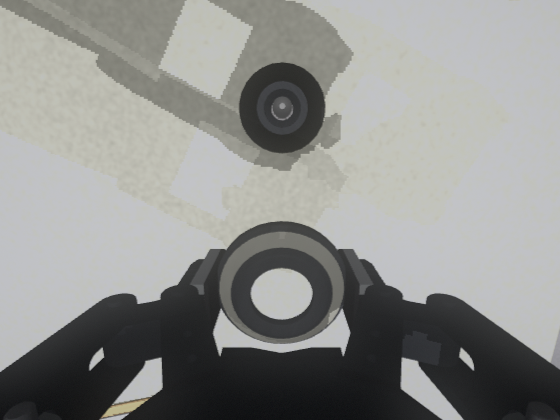

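```bash
python3 - <<'E'
from look import *
p=pickle.load(open('pics/w6.pkl','rb'));w=cloud(p)
z=np.nan_to_num(w[...,2])
v,u=np.mgrid[0:420,0:560]
# hole
hole=((z<.15)&(np.hypot(u-282,v-293)<45)).astype(np.uint8)
c=max(cv2.findContours(hole,cv2.RETR_EXTERNAL,cv2.CHAIN_APPROX_NONE)[0],key=len)[:,0]
for zz in(.242,.239,.236): print('hole',zz,fitc(circ_edge(p,c,zz)))
m=((z>.2)&(z<.26)&(v>200)&(v<347)&(u>222)&(u<340)).astype(np.uint8)
c=max(cv2.findContours(m,cv2.RETR_EXTERNAL,cv2.CHAIN_APPROX_NONE)[0],key=len)[:,0]
top=c[(c[:,1]<245)];bot_=c[(c[:,1]>325)&(c[:,0]>250)&(c[:,0]<315)]
print(len(top),len(bot_),top[:,1].min(),bot_[:,1].max() if len(bot_) else 0)
print('far rim',fitc(circ_edge(p,top,.2342),.028));print('rim',fitc(circ_edge(p,np.r_[top,bot_],.2342)))
g=(z>.2)&(np.hypot(u-282,v-293)<48);print('flat z',np.percentile(z[g],[50,90,98]))
E
```

```text
hole 0.242 (array([ 0.5852, -0.2872,  0.0116]), 0.0002)
hole 0.239 (array([ 0.5852, -0.289 ,  0.0119]), 0.0002)
hole 0.236 (array([ 0.5852, -0.2907,  0.0122]), 0.0002)
104 64 221 343
far rim (array([ 0.5852, -0.2874]), 0.0001)
rim (array([ 0.5852, -0.2878,  0.0284]), 0.0001)
flat z [0.24281002 0.24367623 0.24412085]
```

>>> {"method": "send_rows", "body": {
  "increments": [
    {"gripper":0.4,"x":0.0006,"y":0.02,"z":0,"twist":0},
    {"gripper":0.4,"x":0,"y":0.03,"z":0,"twist":0},
    {"gripper":0.4,"x":0,"y":0.02,"z":-0.02,"twist":0},
    {"gripper":0.4,"x":0,"y":0.0105,"z":-0.03,"twist":0},
    {"gripper":0.4,"x":0,"y":0,"z":-0.03,"twist":0},
    {"gripper":0.4,"x":0,"y":0,"z":-0.03,"twist":0},
    {"gripper":0.4,"x":0,"y":0,"z":-0.01,"twist":0},
    {"gripper":0.4,"x":0,"y":0,"z":0,"twist":0},
    {"gripper":0.4,"x":0,"y":0,"z":0,"twist":0}
  ]
}}

```text
time: 9.62
ee_pos: [0.5874, -0.2077, 0.0918]
tool_rot: [3.14, 0.001, 1.571]
wrist_force: [0.0, 0.3, 0.1]
opening: 0.053
```

```bash
python3 - <<'E'
from look import *
p=look('wrist','w7');s=bot.sense();print(s['ee_pos'],s['time']);print(proj(p,(.5858,-.207,.074)))
E
```

```text
[ 0.58737442 -0.20780064  0.09178059] 9.675
(np.float64(280.19081835351835), np.float64(246.40569388754005))
```

View pics/w7.png

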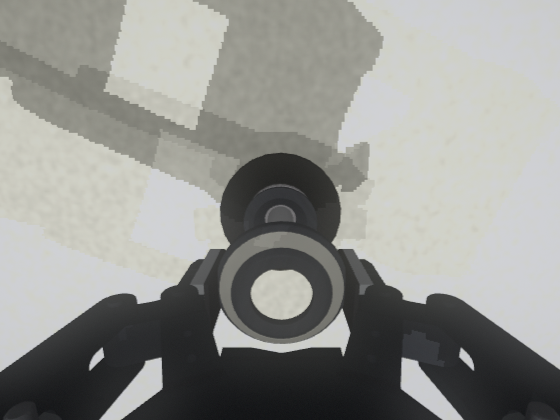

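The disc is above the arbor tip, at (280,215). Now a slow descent with a 0.5 to 1 mm correction.

>>> {"method": "send_rows", "body": {
  "increments": [
    {"gripper":0.4,"x":-0.0005,"y":0.0008,"z":-0.01,"twist":0},
    {"gripper":0.4,"x":0,"y":0,"z":-0.015,"twist":0},
    {"gripper":0.4,"x":0,"y":0,"z":-0.015,"twist":0},
    {"gripper":0.4,"x":0,"y":0,"z":-0.015,"twist":0},
    {"gripper":0.4,"x":0,"y":0,"z":-0.01,"twist":0},
    {"gripper":0.4,"x":0,"y":0,"z":0,"twist":0},
    {"gripper":0.4,"x":0,"y":0,"z":0,"twist":0}
  ]
}}

```text
time: 10.55
ee_pos: [0.5866, -0.2071, 0.0258]
tool_rot: [3.141, 0.0, 1.571]
wrist_force: [0.2, -1.0, -0.6]
opening: 0.0528
```

No contact force. Next, the last 11 mm.

>>> {"method": "send_rows", "body": {
  "increments": [
    {"gripper":0.4,"x":0,"y":0,"z":-0.004,"twist":0},
    {"gripper":0.4,"x":0,"y":0,"z":-0.004,"twist":0},
    {"gripper":0.4,"x":0,"y":0,"z":-0.002,"twist":0},
    {"gripper":0.4,"x":0,"y":0,"z":0,"twist":0},
    {"gripper":0.4,"x":0,"y":0,"z":0,"twist":0}
  ]
}}

```text
time: 11.18
ee_pos: [0.5863, -0.2071, 0.0154]
tool_rot: [3.142, 0.0, 1.571]
wrist_force: [0.3, -0.6, 0.1]
opening: 0.053
```

>>> {"method": "send_rows", "body": {
  "increments": [
    {"gripper":0.4,"x":0,"y":0,"z":-0.001,"twist":0},
    {"gripper":0.4,"x":0,"y":0,"z":0,"twist":0},
    {"gripper":1,"x":0,"y":0,"z":0,"twist":0},
    {"gripper":1,"x":0,"y":0,"z":0,"twist":0},
    {"gripper":1,"x":0,"y":0,"z":0,"twist":0},
    {"gripper":1,"x":0,"y":0,"z":0,"twist":0},
    {"gripper":1,"x":0,"y":0,"z":0.02,"twist":0},
    {"gripper":1,"x":0,"y":0,"z":0.04,"twist":0},
    {"gripper":1,"x":0,"y":0,"z":0.05,"twist":0},
    {"gripper":1,"x":0,"y":-0.03,"z":0.05,"twist":0},
    {"gripper":1,"x":0,"y":-0.05,"z":0.03,"twist":0},
    {"gripper":1,"x":0,"y":0,"z":0,"twist":0},
    {"gripper":1,"x":0,"y":0,"z":0,"twist":0}
  ]
}}

```text
time: 12.8
ee_pos: [0.5861, -0.2868, 0.2046]
tool_rot: [3.141, -0.0, 1.57]
wrist_force: [0.2, 0.6, -0.8]
opening: 0.0851
```

```bash
cat > foot.py <<'E'
from look import *
def chk(tag):
    p=look('wrist',tag);w=cloud(p);s=bot.sense();print(s['ee_pos'],s['time'])
    def fit(name,lo,hi,zr,rad):
        m=((np.hypot(w[...,0]-.586,w[...,1]+.207)<rad)&(w[...,2]>lo)&(w[...,2]<hi)).astype(np.uint8)
        if m.sum()<20: return print(name,'none')
        c=max(cv2.findContours(m,cv2.RETR_EXTERNAL,cv2.CHAIN_APPROX_NONE)[0],key=len)[:,0]
        print(name,m.sum(),'edge',fitc(circ_edge(p,c,zr)),'3d',fitc(w[c[:,1],c[:,0]][:,:2]))
    fit('rubber',.009,.09,.014,.05);fit('disc>.028',.028,.09,.0355,.035);fit('disc>.05',.05,.09,.059,.035)
    r=np.hypot(w[...,0]-.586,w[...,1]+.207)
    for a,b in((.010,.0125),(.0135,.0175),(.019,.023),(.024,.027)):
        m=(r>a)&(r<b)&(w[...,2]>.028)&(w[...,2]<.08);q=w[m]
        A=np.c_[q[:,:2]-[.586,-.207],np.ones(len(q))];k=np.linalg.lstsq(A,q[:,2],rcond=None)[0];print(a,len(q),'z',round(k[2],4),'tilt',np.degrees(k[:2]).round(1))
E
python3 -c "
from foot import *
chk('w8')"
```

```text
[ 0.58605445 -0.28628048  0.20403973] 12.85
rubber 6315 edge (array([ 0.5858, -0.207 ,  0.044 ]), 0.0002) 3d (array([ 0.5858, -0.207 ,  0.0441]), 0.0003)
disc>.028 2671 edge (array([ 0.5855, -0.2076,  0.0278]), 0.0002) 3d (array([ 0.5855, -0.2077,  0.0274]), 0.0002)
disc>.05 348 edge (array([ 0.5858, -0.207 ,  0.0086]), 0.0002) 3d (array([ 0.5858, -0.207 ,  0.0086]), 0.0002)
0.01 40 z 0.0467 tilt [-0.4 -9.2]
0.0135 490 z 0.047 tilt [ 0.4 -0.3]
0.019 618 z 0.0448 tilt [-0.9 -1.3]
0.024 536 z 0.0412 tilt [-1.3 -1.6]
```

View pics/w8.png

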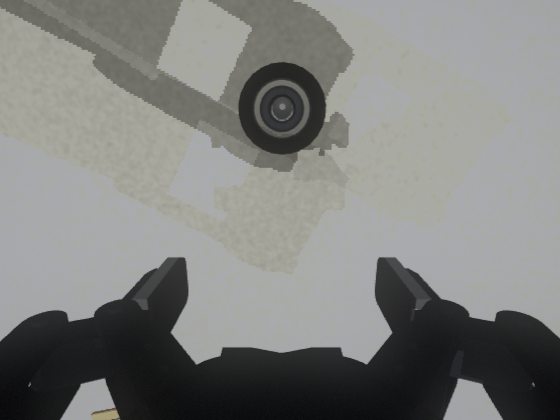

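The foot picture shows domed at (282,108) on the arbor. It is within 1 mm of the axis and level, and its crown is at 47 mm against 46 expected. Now dished.

>>> {"method": "send_rows", "body": {
  "increments": [
    {"gripper":1,"x":-0.005,"y":0.03,"z":0,"twist":0},
    {"gripper":1,"x":-0.005,"y":0.05,"z":0,"twist":0},
    {"gripper":1,"x":-0.005,"y":0.05,"z":0,"twist":0},
    {"gripper":1,"x":-0.005,"y":0.05,"z":0,"twist":0},
    {"gripper":1,"x":-0.005,"y":0.05,"z":0,"twist":0},
    {"gripper":1,"x":-0.005,"y":0.05,"z":0,"twist":0},
    {"gripper":1,"x":-0.005,"y":0.05,"z":-0.01,"twist":0},
    {"gripper":1,"x":-0.005,"y":0.05,"z":-0.02,"twist":0},
    {"gripper":1,"x":-0.005,"y":0.03,"z":-0.03,"twist":0},
    {"gripper":1,"x":-0.0055,"y":0.0105,"z":-0.03,"twist":0},
    {"gripper":1,"x":0,"y":0,"z":-0.014,"twist":0},
    {"gripper":1,"x":0,"y":0,"z":0,"twist":0},
    {"gripper":1,"x":0,"y":0,"z":0,"twist":0}
  ]
}}

```text
time: 14.48
ee_pos: [0.5364, 0.1332, 0.1015]
tool_rot: [3.14, -0.0, 1.57]
wrist_force: [-0.2, -0.5, 0.2]
opening: 0.0852
```

>>> {"method": "send_rows", "body": {
  "increments": [
    {"gripper":1,"x":-0.0007,"y":0.0007,"z":-0.025,"twist":0},
    {"gripper":1,"x":0,"y":0,"z":-0.025,"twist":0},
    {"gripper":1,"x":0,"y":0,"z":-0.015,"twist":0},
    {"gripper":1,"x":0,"y":0,"z":-0.013,"twist":0},
    {"gripper":1,"x":0,"y":0,"z":0,"twist":0},
    {"gripper":1,"x":0,"y":0,"z":0,"twist":0},
    {"gripper":0.4,"x":0,"y":0,"z":0,"twist":0},
    {"gripper":0.4,"x":0,"y":0,"z":0,"twist":0},
    {"gripper":0.4,"x":0,"y":0,"z":0,"twist":0},
    {"gripper":0.4,"x":0,"y":0,"z":0,"twist":0},
    {"gripper":0.4,"x":0,"y":0,"z":0,"twist":0}
  ]
}}

```text
time: 15.85
ee_pos: [0.5355, 0.1343, 0.0234]
tool_rot: [3.141, -0.0, 1.571]
wrist_force: [-3.1, -1.5, 9.0]
opening: 0.0527
```

The opening is the same as before. I'll lift and carry it to beyond the foot.

>>> {"method": "send_rows", "body": {
  "increments": [
    {"gripper":0.4,"x":0,"y":0,"z":0.005,"twist":0},
    {"gripper":0.4,"x":0,"y":0,"z":0.015,"twist":0},
    {"gripper":0.4,"x":0,"y":0,"z":0.03,"twist":0},
    {"gripper":0.4,"x":0,"y":0,"z":0.04,"twist":0},
    {"gripper":0.4,"x":0.003,"y":-0.02,"z":0.04,"twist":0},
    {"gripper":0.4,"x":0.005,"y":-0.04,"z":0.03,"twist":0},
    {"gripper":0.4,"x":0.005,"y":-0.05,"z":0.02,"twist":0},
    {"gripper":0.4,"x":0.005,"y":-0.05,"z":0.007,"twist":0},
    {"gripper":0.4,"x":0.005,"y":-0.05,"z":0,"twist":0},
    {"gripper":0.4,"x":0.005,"y":-0.05,"z":0,"twist":0},
    {"gripper":0.4,"x":0.005,"y":-0.05,"z":0,"twist":0},
    {"gripper":0.4,"x":0.005,"y":-0.05,"z":0,"twist":0},
    {"gripper":0.4,"x":0.005,"y":-0.04,"z":0,"twist":0},
    {"gripper":0.4,"x":0.005,"y":-0.02,"z":0,"twist":0},
    {"gripper":0.4,"x":0.002,"y":0,"z":0,"twist":0},
    {"gripper":0.4,"x":0,"y":0,"z":0,"twist":0},
    {"gripper":0.4,"x":0,"y":0,"z":0,"twist":0}
  ]
}}

```text
time: 17.98
ee_pos: [0.5852, -0.2847, 0.2097]
tool_rot: [3.141, 0.0, 1.572]
wrist_force: [1.1, 0.1, -0.2]
opening: 0.0527
```

```bash
python3 - <<'E'
from foot import *
chk('w9')
p=pickle.load(open('pics/w9.pkl','rb'));w=cloud(p);z=np.nan_to_num(w[...,2]);e=bot.sense()['ee_pos']
v,u=np.mgrid[0:420,0:560]
hole=((z<.15)&(np.hypot(u-282,v-293)<45)).astype(np.uint8)
c=max(cv2.findContours(hole,cv2.RETR_EXTERNAL,cv2.CHAIN_APPROX_NONE)[0],key=len)[:,0]
zb=e[2]-.0234+.030
for zz in(zb,zb+.003): print('hole',zz,fitc(circ_edge(p,c,zz)))
m=((z>.2)&(z<.26)&(v>200)&(v<347)&(u>222)&(u<340)).astype(np.uint8)
c=max(cv2.findContours(m,cv2.RETR_EXTERNAL,cv2.CHAIN_APPROX_NONE)[0],key=len)[:,0]
t=c[c[:,1]<c[:,1].min()+22];print('far rim',len(t),fitc(circ_edge(p,t,zb+.013),.028))
E
```

```text
[ 0.58519634 -0.28482049  0.20963382] 18.025
rubber 6104 edge (array([ 0.5858, -0.207 ,  0.0441]), 0.0002) 3d (array([ 0.5858, -0.207 ,  0.0441]), 0.0003)
disc>.028 2565 edge (array([ 0.5854, -0.2076,  0.0278]), 0.0002) 3d (array([ 0.5854, -0.2077,  0.0274]), 0.0002)
disc>.05 333 edge (array([ 0.5858, -0.207 ,  0.0086]), 0.0002) 3d (array([ 0.5858, -0.207 ,  0.0086]), 0.0002)
0.01 40 z 0.0399 tilt [23.9 27.2]
0.0135 471 z 0.047 tilt [-0.1 -0.1]
0.019 597 z 0.0449 tilt [-1.  -1.2]
0.024 501 z 0.0412 tilt [-1.4 -1.5]
hole 0.216233818725036 (array([ 0.5843, -0.2866,  0.012 ]), 0.0002)
hole 0.219233818725036 (array([ 0.5843, -0.2851,  0.0117]), 0.0002)
far rim 98 (array([ 0.5843, -0.2844]), 0.0001)
```

View pics/w9.png

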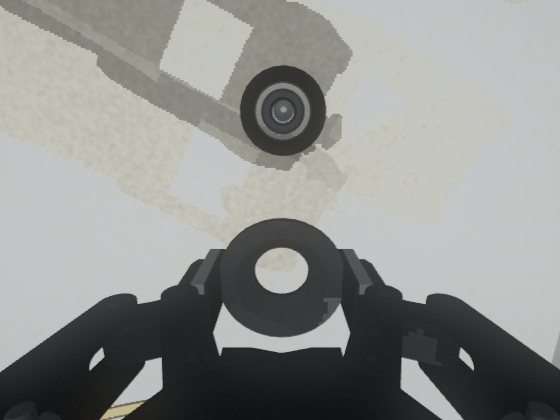

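Dished is held level at (282,275). Its centre is about (0.5843, -0.2848), so I need +1.4 mm in x and +77.8 mm in y.

>>> {"method": "send_rows", "body": {
  "increments": [
    {"gripper":0.4,"x":0.0014,"y":0.02,"z":0,"twist":0},
    {"gripper":0.4,"x":0,"y":0.03,"z":0,"twist":0},
    {"gripper":0.4,"x":0,"y":0.02,"z":-0.02,"twist":0},
    {"gripper":0.4,"x":0,"y":0.0078,"z":-0.03,"twist":0},
    {"gripper":0.4,"x":0,"y":0,"z":-0.03,"twist":0},
    {"gripper":0.4,"x":0,"y":0,"z":-0.02,"twist":0},
    {"gripper":0.4,"x":0,"y":0,"z":-0.01,"twist":0},
    {"gripper":0.4,"x":0,"y":0,"z":0,"twist":0},
    {"gripper":0.4,"x":0,"y":0,"z":0,"twist":0}
  ]
}}

```text
time: 19.15
ee_pos: [0.587, -0.2082, 0.1004]
tool_rot: [3.14, 0.0, 1.571]
wrist_force: [0.1, -0.1, -1.4]
opening: 0.0527
```

>>> {"method": "send_rows", "body": {
  "increments": [
    {"gripper":0.4,"x":-0.0004,"y":0.001,"z":-0.01,"twist":0},
    {"gripper":0.4,"x":0,"y":0,"z":-0.015,"twist":0},
    {"gripper":0.4,"x":0,"y":0,"z":-0.015,"twist":0},
    {"gripper":0.4,"x":0,"y":0,"z":-0.01,"twist":0},
    {"gripper":0.4,"x":0,"y":0,"z":0,"twist":0},
    {"gripper":0.4,"x":0,"y":0,"z":0,"twist":0}
  ]
}}

```text
time: 19.9
ee_pos: [0.5863, -0.2071, 0.0497]
tool_rot: [3.141, 0.0, 1.571]
wrist_force: [0.5, 0.9, -0.4]
opening: 0.0528
```

>>> {"method": "send_rows", "body": {
  "increments": [
    {"gripper":0.4,"x":0,"y":0,"z":-0.004,"twist":0},
    {"gripper":0.4,"x":0,"y":0,"z":-0.003,"twist":0},
    {"gripper":0.4,"x":0,"y":0,"z":-0.002,"twist":0},
    {"gripper":0.4,"x":0,"y":0,"z":0,"twist":0},
    {"gripper":0.4,"x":0,"y":0,"z":0,"twist":0}
  ]
}}

```text
time: 20.52
ee_pos: [0.5862, -0.207, 0.0404]
tool_rot: [3.141, 0.0, 1.571]
wrist_force: [-0.8, -0.0, -0.6]
opening: 0.0527
```

One millimetre above contact (0.0394 expected). I'll lower 1 mm and release.

>>> {"method": "send_rows", "body": {
  "increments": [
    {"gripper":0.4,"x":0,"y":0,"z":-0.001,"twist":0},
    {"gripper":0.4,"x":0,"y":0,"z":0,"twist":0},
    {"gripper":1,"x":0,"y":0,"z":0,"twist":0},
    {"gripper":1,"x":0,"y":0,"z":0,"twist":0},
    {"gripper":1,"x":0,"y":0,"z":0,"twist":0},
    {"gripper":1,"x":0,"y":0,"z":0,"twist":0},
    {"gripper":1,"x":0,"y":0,"z":0.02,"twist":0},
    {"gripper":1,"x":0,"y":0,"z":0.04,"twist":0},
    {"gripper":1,"x":0,"y":0,"z":0.04,"twist":0},
    {"gripper":1,"x":0,"y":-0.03,"z":0.04,"twist":0},
    {"gripper":1,"x":0,"y":-0.05,"z":0.03,"twist":0},
    {"gripper":1,"x":0,"y":0,"z":0,"twist":0},
    {"gripper":1,"x":0,"y":0,"z":0,"twist":0}
  ]
}}

```text
time: 22.15
ee_pos: [0.5859, -0.2868, 0.2097]
tool_rot: [3.141, -0.0, 1.57]
wrist_force: [0.2, -0.4, 0.4]
opening: 0.085
```

```bash
python3 - <<'E'
from foot import *
chk('w10')
p=pickle.load(open('pics/w10.pkl','rb'));w=cloud(p)
m=((np.hypot(w[...,0]-.586,w[...,1]+.207)<.035)&(w[...,2]>.03)).astype(np.uint8)
c=max(cv2.findContours(m,cv2.RETR_EXTERNAL,cv2.CHAIN_APPROX_NONE)[0],key=len)[:,0];print('top rim @.059',fitc(circ_edge(p,c,.059)))
q=look('side','d10');s=look('scene','s10')
a=cv2.resize(p['color'][50:170,220:350,::-1],(390,360));b=cv2.resize(q['color'][240:320,265:351,::-1],(390,360),interpolation=cv2.INTER_CUBIC)
cv2.imwrite('pics/c10.png',np.hstack([a,b]))
E
```

```text
[ 0.58589847 -0.28630557  0.20912504] 22.2
rubber 6140 edge (array([ 0.5858, -0.207 ,  0.0441]), 0.0002) 3d (array([ 0.5859, -0.207 ,  0.0441]), 0.0003)
disc>.028 3010 edge (array([ 0.5854, -0.2065,  0.0298]), 0.0002) 3d (array([ 0.5853, -0.2077,  0.0275]), 0.0002)
disc>.05 2959 edge (array([ 0.5853, -0.2076,  0.0276]), 0.0002) 3d (array([ 0.5853, -0.2077,  0.0275]), 0.0002)
0.01 63 z 0.0474 tilt [5.4 9.4]
0.0135 525 z 0.0547 tilt [3.4 2.7]
0.019 711 z 0.0598 tilt [0.5 0.3]
0.024 624 z 0.06 tilt [-0.1 -0.1]
top rim @.059 (array([ 0.5853, -0.2076,  0.0276]), 0.0002)
```

View pics/c10.png

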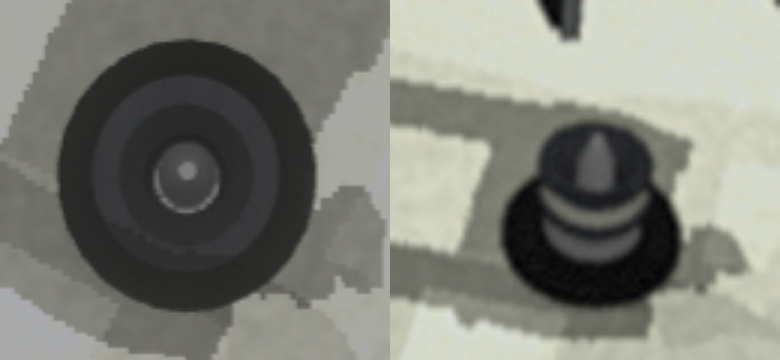

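The picture shows both springs stacked and level: the dish is on top with the arbor through it at (187,175), and the white-banded spring sits under it at (597,210).

```bash
python3 -c "
from rig import bot
print(bot.sense()['wrist_force'],bot.sense()['time']);print(bot.finish_job())"
```

```text
[0.13801603 0.15452682 0.08186024] 22.3
the job is handed in; nothing more can be done
None
```

I stacked both loose dark steel springs on the arbor: the crown-up one on the bottom spring, then the hollow-side-up one on top of it. I handed the job in at about 22.3 s of the 56 s limit; no verdict is reported.

**Last checks:**
- **Crown-up spring:** after placing it, its centre was about 0.7 mm off the axis, its crown was at 47 mm (46 expected), and it was level to about 2 degrees. After the second spring went on I checked it only by eye.
- **Hollow-side-up spring:** its centre is about 0.8 mm off the axis. Its rim top is at 60 mm (59 expected), and it is level to well under 1 degree.
- **Gripper:** it was open and clear of the foot, with almost no wrist force.

**Discrepancies:**
- Both heights read about 1 mm high. The camera also shows the bench about 1 mm high, so this looks like a camera offset.
- The opening read about 53 mm on the 56 mm rims. I released and gripped the first spring again 6 mm lower to be sure; the reading was the same, so the opening reading was low and the grip was good.
- The first move call was refused because it left out the `twist` value, and nothing moved.

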